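Pump up the display bonding press

TASK

A tablet with a freshly glued display lies clamped in the air press: bring the press up to pressure. Push the bleed valve's lever round until it is fully shut, then press the hand pump's plunger down and let it spring back up, again and again, until the indicator pin stands fully out. Only push: keep off the indicator pin itself, lift nothing, and leave the press and the things around it where they stand.

Things in the scene. Friction and masses are not known exactly. Their poses are not given: they have to be found in the camera images.
- press: Display press, 4 kg, loose on rubber feet: grey base, tablet under a clear window in a clamp frame at the rear, and along the front an aluminium air rail (top 62 mm high). Origin on the bench under the rail's middle; x to the rear, y left along the rail. Base x -38..252, y -160..160 mm. On the rail at x = 0: pump y = 85, indicator y = 0, bleed valve y = -85. Frame from x = 44 on, under 86 mm high.
- plunger_top (a point): Centre of the top of the pump's plunger: a black mushroom-shaped push knob, 44 mm across and 13.5 mm thick, on a steel stem above a ribbed aluminium barrel. Top 146.5 mm above the bench when up; it moves straight down 22 mm to its stop. The point moves with it.
- plunger (a joint): Plunger travel in m: 0 = up, 0.022 = fully down. Spring return: starts to move at about 3.5 N, about 10 N at the bottom (more if fast); springs up at once when let go. Only downward travel pumps, in proportion: with the valve shut a full stroke raises the pin about 2.7 mm, so five or six full strokes. Pumping on once the pin is fully out does no harm.
- pin (a joint): How far the indicator pin is out, in m: 0 = in (start), 0.014 = fully out against its stop. It stays where it is between strokes. While the bleed valve stands open it rises about 5 mm at most.
- pin_top (a point): Centre of the top of the indicator pin: plain steel, 10 mm across, in a brass housing in the middle of the rail. Top 84 mm above the bench when in (2 mm above the housing), 98 mm when fully out; a dark groove near the pin's foot comes into sight when it is fully out. The point moves with it.
- bleed_lever (a joint): Lever angle in rad: 0 = fully shut, at its stop, lever along the press's -y (along the rail, outwards); 1.57 = fully open, lever along the press's -x (square to the rail, out over its front edge). Starts more or less open. Shut it by turning it anticlockwise seen from above: push on the side that faces the indicator. About 1.5 N at the tip; stays where it is left.
- lever_pivot (a point): On the lever's turning axis at mid-height of the lever, 88 mm above the bench, fixed to the press.
- lever_tip (a point): On the lever's centre line 55 mm from its axis, 7 mm short of its end, at mid-height, 88 mm above the bench. The lever is a black-sleeved bar, 62 mm long from the axis, 11 mm wide, 12 mm high; under it are 20 mm of clear space above the rail and more in front of it. The point moves with it.
- bottle: Small white round bottle, 38 mm across, 100 mm tall, standing beside the press. Leave alone. Origin at the centre of its underside.
- jar: Low brown glass jar with black lid, 54 mm across, 55 mm tall, standing beside the press. Leave alone. Origin at the centre of its underside.
- driver: Screwdriver, 160 mm long, lying in front of the press on the pump's side. Leave alone. Origin about the middle of its length, on the bench.

How it is judged:
By the outcome, as a careful person would: the job done as asked, in the order asked, and still so for the second after the job is handed in, with the robot touching nothing.
It also fails if it takes over 56 s, if anything falls off the work surface, if the arm or the gripper's body presses on something with over 40 N, if the wrist force passes 120 N, or if a joint passes its speed limit or range.

ROBOT

A 6-joint arm with a two-finger parallel gripper is mounted at the origin on the work surface. World frame = base frame: x ahead of the robot, y to its left, z up, the work surface at z = 0. Lengths are in m, angles in rad, forces in N, time in s.
With the tool pointing down it reaches from about 0.35 to 0.775 m from the base axis. Payload 7.3 kg.
Tool frame: the origin (TCP) lies at the very end of the fingers, on their centre line; the grasp point (between the pads) lies 19 mm behind it; z points along the fingers, y is the line along which they close (so a half turn about z gives the same grasp; the last joint's range is limited). The gripper opens to 92 mm and grips with 3 to 60 N. Pads are 19 mm wide; open, the fingers measure 130 mm over their backs; the gripper's body (75 mm by 190 mm) begins 47 mm behind the grasp point.
Start: joints at [1.189, 0.342, 1.524, -0, 1.275, -0.146], TCP at [0.123, 0.51, 0.227] pointing down, gripper open.
Joint ranges: [-2.53, 2.53], [-0.77, 2.02], [0.04, 2.7], [-1, 4.14], [0.28, 2.66], [-3.11, 3.11]. Speed limits (rad/s): [2.57, 2.57, 3.14, 3.14, 3.14, 3.14].

INTERFACE

Orientations are given as [roll, pitch, yaw] about the fixed x, y, z axes, in that order (R = Rz(yaw) Ry(pitch) Rx(roll)).
In Python, from cell import observe, read_camera, get_calibration, hand_in, search_frame gives the robot as it stands.
- The arm moves only by the tool step_arm, never from a script. Its argument "commands" is a list of rows, each an object with "translation": the shift along the tool's x, y, z in mm, a list of three; "roll": the turn about the tool's z in rad. In form: [{"translation": [x, y, z], "roll": roll}, ...]. A call has 1 to 20 rows; each row shifts and turns the commanded pose from where the row before left it, along the tool's axes as they then stand; what a row does not reach is not made up. A row lasts 1/12 s, in which the tool goes at most 41.7 mm and 7.16 degrees, less where a joint would pass 70% of its speed; a pose out of reach is approached as far as the arm can. A call is refused whole if a number of a shift passes 41.7 or a number of a turn 0.125, either way. A call with a gripper value outside its range is refused whole. "fingers" is the opening, from 0 (shut) to 1 (fully open), set as the call begins (left out, the last holds). The fingers move at their own pace and stop on an object; "grip_force" is the grip in N (left out, the last holds). Time passes only in rows, so rows that do not move let the fingers close. It gives the time, the measured TCP pose, the force, the opening and the grip force at its end, in the units of the state.
- observe(): the state, without advancing time (a new reading comes with each control period).
- read_camera(name): name is "scene" or "top" or "wrist"; returns the picture (384x512x3 uint8, red, green, blue); there is no depth.
- get_calibration(name): a dict with "camera_matrix" (3x3 intrinsics, pixels), "world_from_camera" (4x4, takes a point from camera to world coordinates). Camera axes: x right, y up, looking along -z (the intrinsics and any distortion apply to the point x, -y, -z); pixel columns grow to the right and rows downward; lengths in m; the calibration is good to about 2 mm. A picture is of the moment at which its call begins: read the wrist's pose just before it. get_calibration takes no time and is no camera call; for the wrist camera it gives the pose at the moment of the call.
- hand_in(): hands the job in; it is judged then, once.
Trained networks look in the newest picture that a camera, given by its name, has taken for a name from the list of things; names that differ only in an ending like _2 or _b are one class to them, and where a whole thing is asked for, a point or a joint stands for the part that bears it (a point fixed in the world has none). Each returns a list of dicts, best first, with "confidence" (0 to 1); they miss things now and then, are a little off and sometimes report something else, mostly with a low value. They report only what shows in the picture. A call takes as long as a camera call.
- search_frame(camera, name): "at" ([x, y, z] in m, in world coordinates, good to about 4 mm: the middle of the surface that is visible of it).
The state is a dict: "time": time; "qpos": joint angles; "qvel": joint speeds; "joint_efforts": joint torques, N m; "tool_pos": TCP position; "tool_rot": TCP orientation; "contact_force": force on the tool from outside, world axes, zero at the start; "torque": the same for the moment, N m; "opening": finger opening in m; "grip_force": force on a finger pad.
Only numpy, scipy, OpenCV 4.12 (cv2) and the standard library are available. Lean on these libraries where they do the work, as an engineer would, in place of code of your own. Each camera call takes 0.05 s, during which the arm holds its last target. There are 200 camera calls.

## Working session

There is one attempt and no reset: what is moved stays moved. The work goes in short steps, Python scripts to look and compute and a tool call to move; the robot and the scene stay as the last step left them, time stands still between calls to the robot, and variables do not carry over. Pictures are saved under pics/ and viewed, at most 10 in all, crops included, and the job is handed in when it is done.

Besides the shell and the picture viewer there is one more tool, called after "Call:" in YAML: its name, and indented under it one key for each argument. step_arm: Moves the arm, as the interface text tells. Its arguments: {"type":"object","properties":{"commands":{"type":"array"},"fingers":{"type":"number"},"grip_force":{"type":"number"}},"required":["commands"]}

```bash
mkdir -p pics; python3 - <<'E'
from cell import *
import cv2
s=observe();print(s['time'],s['tool_pos'],s['tool_rot'],s['opening'])
for c in ['top','scene']:
    im=read_camera(c);cv2.imwrite(f'pics/{c}0.png',cv2.cvtColor(im,cv2.COLOR_RGB2BGR))
    for n in ['plunger_top','pin_top','lever_pivot','lever_tip','press','bottle','jar','driver']:
        r=search_frame(c,n);print(c,n,[( [round(float(v),3) for v in d['at']],round(d['confidence'],2)) for d in r[:2]])
print(observe()['time'])
E
```

```text
0.0 [0.12248729 0.51009591 0.22605267] [-3.14008712e+00 -1.84032917e-04  2.90579650e+00] 0.09206589789746378
top plunger_top [([0.539, -0.003, 0.148], 0.71)]
top pin_top []
top lever_pivot [([0.64, -0.091, 0.056], 0.57)]
top lever_tip [([0.505, -0.176, 0.094], 0.56), ([0.541, -0.003, 0.146], 0.35)]
top press [([0.639, -0.093, 0.059], 0.6)]
top bottle [([0.529, -0.313, 0.066], 0.62)]
top jar [([0.539, -0.007, 0.147], 0.74), ([0.541, 0.126, 0.054], 0.66)]
top driver [([0.44, 0.018, 0.021], 0.81)]
scene plunger_top [([0.546, -0.004, 0.146], 0.55)]
scene pin_top [([0.546, -0.002, 0.145], 0.21)]
scene lever_pivot [([0.671, -0.056, 0.055], 0.67)]
scene lever_tip [([0.546, -0.002, 0.145], 0.68), ([0.51, -0.175, 0.089], 0.65)]
scene press [([0.676, -0.054, 0.053], 0.84)]
scene bottle [([0.542, -0.314, 0.059], 0.77), ([0.549, -0.002, 0.146], 0.47)]
scene jar [([0.557, 0.147, 0.049], 0.77)]
scene driver [([0.449, 0.024, 0.021], 0.75)]
0.9
```

View pics/top0.png

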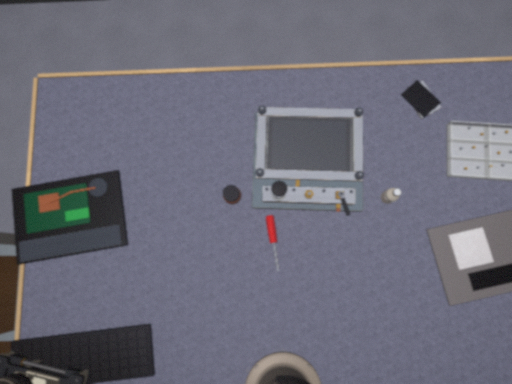

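View pics/scene0.png

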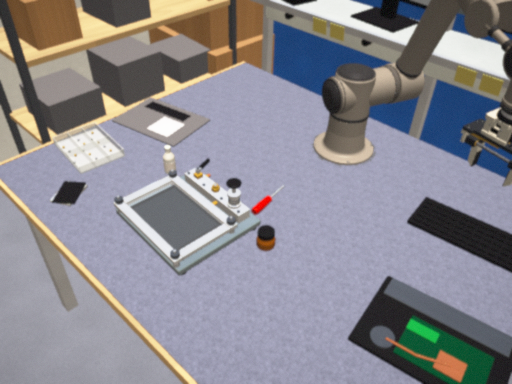

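```bash
cat >h.py <<'E'
from cell import *
import numpy as np, cv2
def ray(c,u,v,z,K=None):
    k=get_calibration(c);K=np.array(k['camera_matrix']);T=np.array(k['world_from_camera'])
    p=np.linalg.inv(K)@[u,v,1];d=T[:3,:3]@[p[0],-p[1],-p[2]];o=T[:3,3]
    return o+d*(z-o[2])/d[2]
def proj(c,P):
    k=get_calibration(c);K=np.array(k['camera_matrix']);T=np.linalg.inv(np.array(k['world_from_camera']))
    q=T[:3,:3]@P+T[:3,3];q=K@[q[0],-q[1],-q[2]];return q[:2]/q[2]
E
python3 - <<'E'
from h import *
print(get_calibration('top').keys(), get_calibration('top')['world_from_camera'])
for n,u,v,z in [('plunger',279,188,.1465),('pin',309,194,.083),('pivot',339,195,.09),('tip end',349,213,.09)]:print(n,ray('top',u,v,z).round(4))
im=cv2.imread('pics/top0.png')[170:250,225:405]
cv2.imwrite('pics/c1.png',cv2.resize(im,None,fx=4.4,fy=4.4,interpolation=cv2.INTER_CUBIC))
E
```

```text
dict_keys(['camera_matrix', 'world_from_camera']) [[-0.02175017  0.9860549  -0.16499294  0.35850506]
 [-0.99922687 -0.02684657 -0.02872145  0.03433073]
 [-0.03275042  0.16424069  0.98587647  1.17562493]
 [ 0.          0.          0.          1.        ]]
plunger [ 0.5433 -0.0035  0.1465]
pin [ 0.5356 -0.0878  0.083 ]
pivot [ 0.5295 -0.1685  0.09  ]
tip end [ 0.4795 -0.1926  0.09  ]
```

View pics/c1.png

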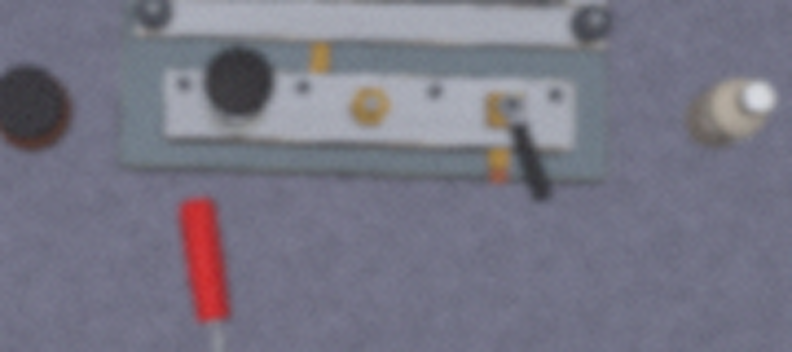

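Call:
step_arm:
  commands:
    - {"translation":[0,0,0],"roll":-0.088}
    - {"translation":[0,0,0],"roll":-0.088}
    - {"translation":[-28,-12,0],"roll":0}
    - {"translation":[-28,-12,0],"roll":0}
    - {"translation":[-28,-12,0],"roll":0}
    - {"translation":[-28,-12,0],"roll":0}
    - {"translation":[-28,-12,0],"roll":0}
    - {"translation":[-28,-12,0],"roll":0}
    - {"translation":[-28,-12,0],"roll":0}
    - {"translation":[-28,-12,0],"roll":0}
    - {"translation":[-28,-12,0],"roll":0}
    - {"translation":[-28,-12,0],"roll":0}
    - {"translation":[-28,-12,0],"roll":0}
    - {"translation":[-28,-12,0],"roll":0}
  fingers: 0

```text
time: 2.07
tool_pos: [0.4507, 0.3458, 0.2268]
tool_rot: [3.141, 0.0, 3.082]
contact_force: [0.4, 1.2, -0.3]
opening: 0.0035
grip_force: 0.0
```

Call:
step_arm:
  commands:
    - {"translation":[-2,-35,0],"roll":0}
    - {"translation":[-2,-35,0],"roll":0}
    - {"translation":[-2,-35,0],"roll":0}
    - {"translation":[-2,-35,0],"roll":0}
    - {"translation":[-2,-35,0],"roll":0}
    - {"translation":[-2,-35,0],"roll":0}
    - {"translation":[-2,-35,0],"roll":0}
    - {"translation":[-2,-35,0],"roll":0}
    - {"translation":[-2,-35,0],"roll":0}
    - {"translation":[-2,-35,0],"roll":0}
    - {"translation":[-2,-35,0],"roll":0}
    - {"translation":[-2,-35,0],"roll":0}
    - {"translation":[-2,-35,0],"roll":0}
    - {"translation":[-2,-35,0],"roll":0}
    - {"translation":[0,0,0],"roll":0}
    - {"translation":[0,0,0],"roll":0}

```text
time: 3.4
tool_pos: [0.4479, -0.1456, 0.2265]
tool_rot: [3.141, -0.0, 3.078]
contact_force: [-0.4, 0.8, -0.2]
opening: 0.0
grip_force: 0.0
```

```bash
python3 - <<'E'
from h import *
s=observe();print(s['time'],s['tool_pos'],s['tool_rot'])
im=read_camera('wrist');cv2.imwrite('pics/w1.png',im[:,:,::-1])
for n in ['plunger_top','pin_top','lever_pivot','lever_tip','press','bottle']:
    r=search_frame('wrist',n);print(n,[( [round(float(v),3) for v in d['at']],round(d['confidence'],2)) for d in r[:2]])
k=get_calibration('wrist');print(k['world_from_camera'],k['camera_matrix'])
E
```

```text
3.4 [ 0.44787453 -0.14561051  0.22650613] [ 3.14125580e+00 -2.34427827e-04  3.07818633e+00]
plunger_top [([0.552, -0.006, 0.147], 0.66)]
pin_top []
lever_pivot [([0.522, -0.022, 0.051], 0.62)]
lever_tip [([0.487, -0.185, 0.095], 0.55)]
press [([0.518, -0.024, 0.05], 0.57)]
bottle [([0.527, -0.312, 0.061], 0.89)]
[[ 5.75289489e-02 -9.54406334e-01 -2.92914611e-01  3.68083464e-01]
 [ 9.98343827e-01  5.49521797e-02  1.70253118e-02 -1.38107602e-01]
 [-1.52769055e-04 -2.93408942e-01  9.55987013e-01  3.84582586e-01]
 [ 0.00000000e+00  0.00000000e+00  0.00000000e+00  1.00000000e+00]] [[320.06131775   0.         253.43617268]
 [  0.         320.06131775 193.10062842]
 [  0.           0.           1.        ]]
```

View pics/w1.png

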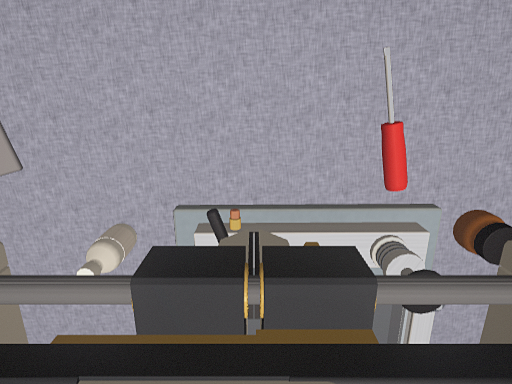

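```bash
python3 - <<'E'
from h import *
for u,v,z in [(213,210,.088),(218,243,.088),(387,250,.062),(420,290,.1465)]:print(ray('wrist',u,v,z).round(4))
y=-0.06;R=np.array([[np.cos(y),-np.sin(y)],[np.sin(y),np.cos(y)]])
P=np.array([.543,-.0035]);O=P-R@[0,.085];piv=O+R@[0,-.085];print('O',O,'piv',piv)
for e in ['top','wrist']:
  k=np.append(piv,.088);print(e,proj(e,k),proj(e,np.append(P,.1465)),proj(e,np.append(O,.084)))
S=observe()['tool_rot'][2];A=np.array([[np.cos(S),np.sin(S)],[np.sin(S),-np.cos(S)]])
prev=observe()['tool_pos'][:2]
for a in [1.5,1.2,1.0,.8,.6,.4,.3,.2,.1,0]:
  d=R@[-np.sin(a),-np.cos(a)];n=R@[-np.cos(a),np.sin(a)]
  r=.045+.013*(1-a/1.2) if a<1.2 else .045
  c=piv+r*d+.0055*n+R@[-.0095,.019]
  print(a,c.round(4),(A@(c-prev)*1000).round(1));prev=c
E
```

```text
[ 0.4741 -0.1842  0.088 ]
[ 0.5099 -0.1825  0.088 ]
[0.5417 0.001  0.062 ]
[ 0.536  -0.0047  0.1465]
O [ 0.53790306 -0.08834705] piv [ 0.53280612 -0.17319409]
top [340.53867981 193.88808439] [278.99105397 188.1186132 ] [309.18913362 193.12597455]
wrist [228.87446844 262.5489477 ] [420.65387653 296.9016984 ] [310.06572521 260.8243142 ]
1.5 [ 0.4794 -0.1486] [-31.4  -3.7]
1.2 [ 0.4799 -0.1622] [ -1.3 -13.5]
1.0 [ 0.4806 -0.1719] [-1.3 -9.7]
0.8 [ 0.4835 -0.1817] [-3.4 -9.6]
0.6 [ 0.4885 -0.191 ] [-5.6 -9. ]
0.4 [ 0.4957 -0.1993] [-7.6 -7.9]
0.3 [ 0.5   -0.203] [-4.5 -3.4]
0.2 [ 0.5048 -0.2062] [-4.9 -3. ]
0.1 [ 0.51  -0.209] [-5.3 -2.5]
0 [ 0.5155 -0.2112] [-5.7 -1.9]
```

Call:
step_arm:
  commands:
    - {"translation":[-16,0,0],"roll":0}
    - {"translation":[-15,0,0],"roll":0}
    - {"translation":[0,0,30],"roll":0}
    - {"translation":[0,0,30],"roll":0}
    - {"translation":[0,0,30],"roll":0}
    - {"translation":[0,0,30],"roll":0}
    - {"translation":[0,0,18],"roll":0}
    - {"translation":[0,0,8],"roll":0}
    - {"translation":[0,0,0],"roll":0}
    - {"translation":[0,0,0],"roll":0}

```text
time: 4.58
tool_pos: [0.4796, -0.1458, 0.0813]
tool_rot: [-3.141, 0.001, 3.082]
contact_force: [0.8, -0.3, -0.1]
opening: 0.0006
grip_force: 0.0
```

Call:
step_arm:
  commands:
    - {"translation":[-0.6,-6,0],"roll":0}
    - {"translation":[-0.6,-6,0],"roll":0}
    - {"translation":[-0.6,-5,0],"roll":0}
    - {"translation":[-0.6,-5,0],"roll":0}
    - {"translation":[-0.7,-5,0],"roll":0}
    - {"translation":[-1.7,-5,0],"roll":0}
    - {"translation":[-1.7,-5,0],"roll":0}
    - {"translation":[-2.8,-4.5,0],"roll":0}
    - {"translation":[-2.8,-4.5,0],"roll":0}
    - {"translation":[-3.8,-4,0],"roll":0}
    - {"translation":[-3.8,-4,0],"roll":0}
    - {"translation":[-4.5,-3.4,0],"roll":0}
    - {"translation":[-4.9,-3,0],"roll":0}

```text
time: 5.67
tool_pos: [0.5046, -0.2083, 0.0804]
tool_rot: [3.141, -0.001, 3.082]
contact_force: [-0.7, 1.1, -0.8]
opening: 0.0006
grip_force: 0.8
```

Call:
step_arm:
  commands:
    - {"translation":[-2.6,-1,0],"roll":0}
    - {"translation":[-2.6,-1,0],"roll":0}
    - {"translation":[-2,0,0],"roll":0}
    - {"translation":[-2,0,0],"roll":0}
    - {"translation":[0,0,0],"roll":0}

```text
time: 6.08
tool_pos: [0.514, -0.2108, 0.0808]
tool_rot: [-3.141, 0.001, 3.082]
contact_force: [0.5, 0.8, -0.2]
opening: 0.0004
grip_force: 0.0
```

```bash
python3 - <<'E'
from h import *
s=observe();print(s['contact_force'])
im=read_camera('top')[170:250,225:405,::-1];cv2.imwrite('pics/c2.png',cv2.resize(im,None,fx=4.4,fy=4.4,interpolation=cv2.INTER_CUBIC))
E
```

```text
[ 0.46798376  0.75494355 -0.2491828 ]
```

Call:
step_arm:
  commands:
    - {"translation":[-1,0,0],"roll":0}
    - {"translation":[-1,0,0],"roll":0}
    - {"translation":[-0.5,0,0],"roll":0}
    - {"translation":[0,0,0],"roll":0}

```text
time: 6.47
tool_pos: [0.5146, -0.2107, 0.0807]
tool_rot: [3.141, -0.003, 3.082]
contact_force: [-6.8, -1.6, 4.0]
opening: 0.0005
grip_force: 3.4
```

Call:
step_arm:
  commands:
    - {"translation":[-0.7,0,0],"roll":0}
    - {"translation":[0,0,0],"roll":0}

```text
time: 6.63
tool_pos: [0.5147, -0.2107, 0.0807]
tool_rot: [3.141, -0.004, 3.082]
contact_force: [-9.1, -1.7, 5.1]
opening: 0.0005
grip_force: 4.5
```

Call:
step_arm:
  commands:
    - {"translation":[5,0,0],"roll":0}
    - {"translation":[25,0,0],"roll":0}
    - {"translation":[30,0,0],"roll":0}
    - {"translation":[0,0,-30],"roll":0}
    - {"translation":[0,0,-35],"roll":0}
    - {"translation":[0,0,-35],"roll":0}
    - {"translation":[0,0,0],"roll":0}
    - {"translation":[0,0,0],"roll":0}

```text
time: 7.3
tool_pos: [0.4581, -0.2078, 0.1829]
tool_rot: [-3.139, 0.005, 3.082]
contact_force: [-0.2, 0.3, -1.2]
opening: 0.0001
grip_force: 0.0
```

```bash
python3 - <<'E'
from h import *
ims=[]
a=read_camera('top')[170:230,240:400,::-1];b=read_camera('wrist')[180:300,120:460,::-1]
a=cv2.resize(a,(680,255),interpolation=cv2.INTER_CUBIC);b=cv2.resize(b,(680,240),interpolation=cv2.INTER_CUBIC)
cv2.imwrite('pics/c3.png',np.vstack([a,b]))
E
```

```text
(no output)
```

View pics/c3.png

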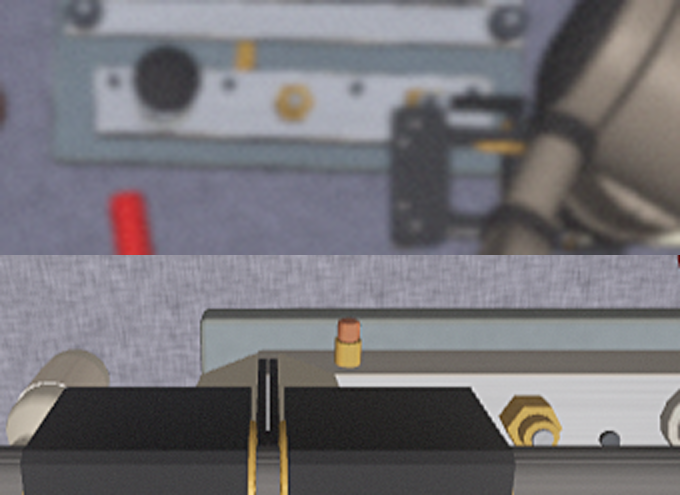

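Call:
step_arm:
  commands:
    - {"translation":[-12,35,0],"roll":0}
    - {"translation":[-12,35,0],"roll":0}
    - {"translation":[-12,35,0],"roll":0}
    - {"translation":[-12,35,0],"roll":0}
    - {"translation":[-12,35,0],"roll":0}
    - {"translation":[-13,34,0],"roll":0}
    - {"translation":[0,0,0],"roll":0}
    - {"translation":[0,0,0],"roll":0}

```text
time: 8.07
tool_pos: [0.5418, -0.001, 0.1788]
tool_rot: [3.141, -0.003, 3.086]
contact_force: [-0.5, 0.0, 0.7]
opening: 0.0002
grip_force: 0.0
```

```bash
python3 - <<'E'
from h import *
s=observe();print(s['tool_pos'])
a=read_camera('top')[170:230,240:400,::-1];b=read_camera('wrist')[150:330,30:460,::-1];c=read_camera('scene')[140:230,150:290,::-1]
cv2.imwrite('pics/c4.png',np.vstack([cv2.resize(x,(600,h),interpolation=cv2.INTER_CUBIC) for x,h in[(a,200),(b,250)]]))
cv2.imwrite('pics/c5.png',cv2.resize(c,(700,450),interpolation=cv2.INTER_CUBIC))
E
```

```text
[ 0.54177894 -0.00101707  0.17882386]
```

View pics/c4.png

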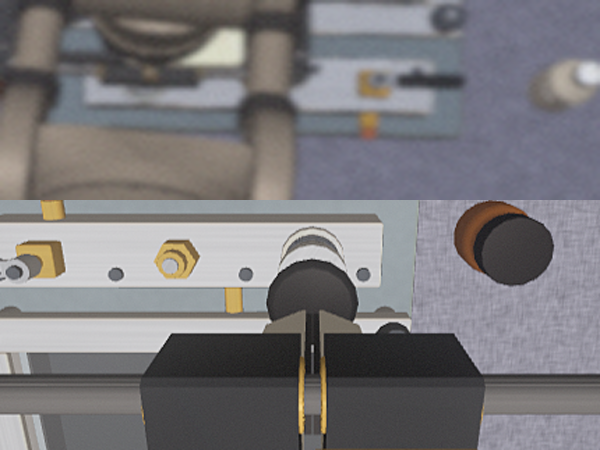

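View pics/c5.png

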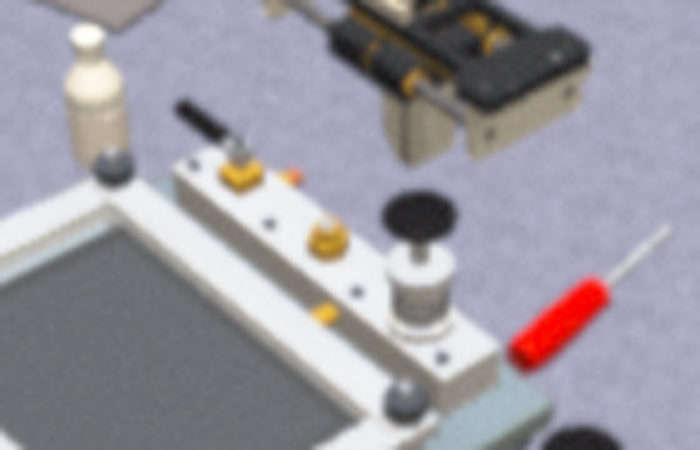

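```bash
python3 - <<'E'
from h import *
for v in (222,224,226): print(ray('wrist',253.7,v,.1465))
print(ray('wrist',253.7,193.5,.1465),search_frame('wrist','plunger_top')[:1],proj('wrist',observe()['tool_pos']))
E
```

```text
[ 0.53919171 -0.00305667  0.1465    ]
[ 0.54057232 -0.00313946  0.1465    ]
[ 0.54195836 -0.00322258  0.1465    ]
[ 0.52008918 -0.00191113  0.1465    ] [{'at': [0.5345, -0.0024, 0.1474], 'confidence': 0.7}] [252.75006918 249.02910046]
```

Call:
step_arm:
  commands:
    - {"translation":[0,-2,15],"roll":0}
    - {"translation":[0,0,13],"roll":0}
    - {"translation":[0,0,6],"roll":0}
    - {"translation":[0,0,6],"roll":0}
    - {"translation":[0,0,6],"roll":0}
    - {"translation":[0,0,6],"roll":0}
    - {"translation":[0,0,2],"roll":0}
    - {"translation":[0,0,0],"roll":0}

```text
time: 8.93
tool_pos: [0.5414, -0.0061, 0.1273]
tool_rot: [-3.14, -0.001, 3.081]
contact_force: [-5.9, -2.4, 8.4]
opening: 0.0001
grip_force: 4.4
```

Call:
step_arm:
  commands:
    - {"translation":[0,0,2],"roll":0}
    - {"translation":[0,0,2],"roll":0}
    - {"translation":[0,0,0],"roll":0}

```text
time: 9.18
tool_pos: [0.5414, -0.0061, 0.1243]
tool_rot: [-3.14, -0.0, 3.081]
contact_force: [-6.5, -2.1, 10.8]
opening: 0.0005
grip_force: 5.6
```

Call:
step_arm:
  commands:
    - {"translation":[0,0,-15],"roll":0}
    - {"translation":[0,0,-15],"roll":0}
    - {"translation":[0,0,0],"roll":0}
    - {"translation":[0,0,8],"roll":0}
    - {"translation":[0,0,8],"roll":0}
    - {"translation":[0,0,7],"roll":0}
    - {"translation":[0,0,7],"roll":0}
    - {"translation":[0,0,0],"roll":0}
    - {"translation":[0,0,0],"roll":0}
    - {"translation":[0,0,-15],"roll":0}
    - {"translation":[0,0,-15],"roll":0}
    - {"translation":[0,0,0],"roll":0}
    - {"translation":[0,0,8],"roll":0}
    - {"translation":[0,0,8],"roll":0}
    - {"translation":[0,0,7],"roll":0}
    - {"translation":[0,0,7],"roll":0}
    - {"translation":[0,0,0],"roll":0}
    - {"translation":[0,0,0],"roll":0}

```text
time: 10.68
tool_pos: [0.5428, -0.005, 0.124]
tool_rot: [-3.141, 0.003, 3.082]
contact_force: [-3.9, 0.1, 26.7]
opening: 0.0007
grip_force: 13.4
```

Call:
step_arm:
  commands:
    - {"translation":[0,0,-15],"roll":0}
    - {"translation":[0,0,-15],"roll":0}
    - {"translation":[0,0,0],"roll":0}

```text
time: 10.93
tool_pos: [0.5424, -0.0049, 0.1527]
tool_rot: [3.142, 0.001, 3.082]
contact_force: [0.7, 0.0, 0.2]
opening: 0.0004
grip_force: 0.0
```

Call:
step_arm:
  commands:
    - {"translation":[0,0,8],"roll":0}
    - {"translation":[0,0,8],"roll":0}
    - {"translation":[0,0,7],"roll":0}
    - {"translation":[0,0,6],"roll":0}
    - {"translation":[0,0,0],"roll":0}
    - {"translation":[0,0,0],"roll":0}
    - {"translation":[0,0,-15],"roll":0}
    - {"translation":[0,0,-14],"roll":0}
    - {"translation":[0,0,0],"roll":0}
    - {"translation":[0,0,8],"roll":0}
    - {"translation":[0,0,8],"roll":0}
    - {"translation":[0,0,7],"roll":0}
    - {"translation":[0,0,6],"roll":0}
    - {"translation":[0,0,0],"roll":0}
    - {"translation":[0,0,0],"roll":0}
    - {"translation":[0,0,-15],"roll":0}
    - {"translation":[0,0,-14],"roll":0}
    - {"translation":[0,0,0],"roll":0}

```text
time: 12.43
tool_pos: [0.5422, -0.0049, 0.1522]
tool_rot: [3.142, 0.0, 3.082]
contact_force: [0.6, -0.2, -0.3]
opening: 0.0004
grip_force: 0.0
```

Call:
step_arm:
  commands:
    - {"translation":[0,0,8],"roll":0}
    - {"translation":[0,0,8],"roll":0}
    - {"translation":[0,0,7],"roll":0}
    - {"translation":[0,0,6],"roll":0}
    - {"translation":[0,0,0],"roll":0}
    - {"translation":[0,0,0],"roll":0}
    - {"translation":[0,0,-15],"roll":0}
    - {"translation":[0,0,-14],"roll":0}
    - {"translation":[0,0,0],"roll":0}
    - {"translation":[0,0,8],"roll":0}
    - {"translation":[0,0,8],"roll":0}
    - {"translation":[0,0,7],"roll":0}
    - {"translation":[0,0,6],"roll":0}
    - {"translation":[0,0,0],"roll":0}
    - {"translation":[0,0,0],"roll":0}

```text
time: 13.68
tool_pos: [0.5424, -0.0049, 0.1241]
tool_rot: [-3.141, 0.002, 3.082]
contact_force: [-3.5, 0.4, 23.8]
opening: 0.0006
grip_force: 11.8
```

Call:
step_arm:
  commands:
    - {"translation":[0,0,-15],"roll":0}
    - {"translation":[0,0,-20],"roll":0}
    - {"translation":[0,0,-20],"roll":0}
    - {"translation":[0,0,0],"roll":0}
    - {"translation":[0,0,0],"roll":0}

```text
time: 14.1
tool_pos: [0.5413, -0.0048, 0.1766]
tool_rot: [3.141, -0.002, 3.082]
contact_force: [-0.4, 0.8, -0.2]
opening: 0.0005
grip_force: 0.0
```

```bash
python3 - <<'E'
from h import *
s=observe();print(s['time'],s['tool_pos'])
b=read_camera('wrist')[140:260,20:330,::-1];c=read_camera('scene')[140:230,150:290,::-1]
cv2.imwrite('pics/c6.png',np.vstack([cv2.resize(x,(600,h),interpolation=cv2.INTER_CUBIC) for x,h in[(b,232),(c,360)]]))
E
```

```text
14.1 [ 0.54134997 -0.00479298  0.17659904]
```

View pics/c6.png

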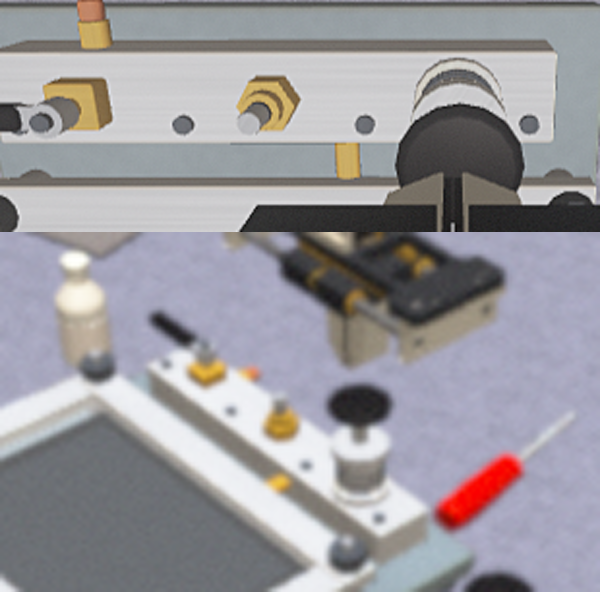

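```bash
python3 - <<'E'
from h import *
s=600/310
for z in (.082,.084,.089,.094,.098):
  u,v=proj('wrist',np.array([.5369,-.0884,z]));print(z,((u-20)*s).round(1),((v-140)*232/120).round(1))
E
```

```text
0.082 254.8 113.1
0.084 253.3 114.5
0.089 249.6 118.2
0.094 245.8 122.0
0.098 242.7 125.2
```

Call:
step_arm:
  commands:
    - {"translation":[0,0,8],"roll":0}
    - {"translation":[0,0,20],"roll":0}
    - {"translation":[0,0,8],"roll":0}
    - {"translation":[0,0,8],"roll":0}
    - {"translation":[0,0,7],"roll":0}
    - {"translation":[0,0,4],"roll":0}
    - {"translation":[0,0,0],"roll":0}
    - {"translation":[0,0,0],"roll":0}
    - {"translation":[0,0,-15],"roll":0}
    - {"translation":[0,0,-15],"roll":0}
    - {"translation":[0,0,0],"roll":0}
    - {"translation":[0,0,8],"roll":0}
    - {"translation":[0,0,8],"roll":0}
    - {"translation":[0,0,7],"roll":0}
    - {"translation":[0,0,7],"roll":0}
    - {"translation":[0,0,0],"roll":0}
    - {"translation":[0,0,0],"roll":0}

```text
time: 15.62
tool_pos: [0.5429, -0.005, 0.1242]
tool_rot: [-3.141, 0.003, 3.082]
contact_force: [-2.1, -0.1, 17.7]
opening: 0.0006
grip_force: 8.9
```

Call:
step_arm:
  commands:
    - {"translation":[0,0,-15],"roll":0}
    - {"translation":[0,0,-20],"roll":0}
    - {"translation":[0,0,-30],"roll":0}
    - {"translation":[30,0,-20],"roll":0}
    - {"translation":[35,-20,0],"roll":0}
    - {"translation":[35,-30,0],"roll":0}
    - {"translation":[0,-30,0],"roll":0}
    - {"translation":[0,0,0],"roll":0}
    - {"translation":[0,0,0],"roll":0}

```text
time: 16.37
tool_pos: [0.4399, -0.0769, 0.2069]
tool_rot: [3.141, -0.003, 3.079]
contact_force: [0.0, -0.5, -0.7]
opening: 0.0003
grip_force: 0.0
```

```bash
python3 - <<'E'
from h import *
s=observe();print(s['time'],s['tool_pos'])
im=read_camera('wrist');u,v=proj('wrist',np.array([.5369,-.0884,.09])).astype(int);print(u,v)
a=im[150:270,60:460,::-1];t=read_camera('top')[170:230,240:400,::-1]
cv2.imwrite('pics/c7.png',np.vstack([cv2.resize(a,(800,240),interpolation=cv2.INTER_CUBIC),cv2.resize(t,(800,300),interpolation=cv2.INTER_CUBIC)]))
for z in (.082,.089,.094,.098):
  u,v=proj('wrist',np.array([.5369,-.0884,z]));print(z,(u-60)*2,(v-150)*2)
E
```

```text
16.3667 [ 0.43991541 -0.07685872  0.20693013]
246 284
0.082 372.0893088466633 258.3151278164529
0.089 371.78906529883653 266.09465282331246
0.094 371.5666865556338 271.8566450668145
0.098 371.3837952726685 276.5954889809094
```

View pics/c7.png

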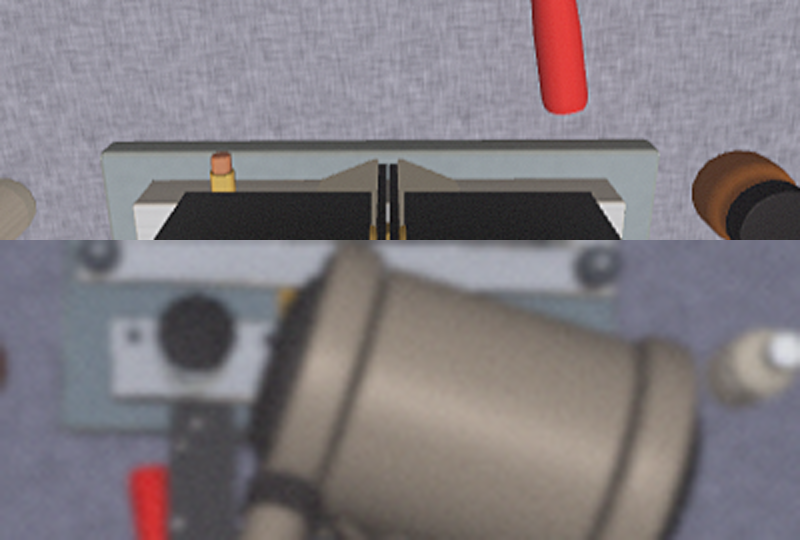

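Call:
step_arm:
  commands:
    - {"translation":[-13,35,0],"roll":0}
    - {"translation":[-13,35,0],"roll":0}
    - {"translation":[-13,35,0],"roll":0}
    - {"translation":[-12,35,0],"roll":0}
    - {"translation":[0,0,0],"roll":0}
    - {"translation":[0,0,0],"roll":0}

```text
time: 16.97
tool_pos: [0.5002, 0.0634, 0.2074]
tool_rot: [3.141, -0.002, 3.087]
contact_force: [-0.2, 0.2, 0.1]
opening: 0.0006
grip_force: 0.0
```

```bash
python3 - <<'E'
from h import *
print(observe()['tool_pos'])
im=read_camera('wrist');u,v=proj('wrist',np.array([.5369,-.0884,.09])).astype(int);print(u,v)
u0=max(u-30,0);v0=max(v-25,0);a=im[v0:v0+50,u0:u0+80,::-1];t=read_camera('top')[170:230,240:400,::-1]
cv2.imwrite('pics/c8.png',np.vstack([cv2.resize(a,(560,350),interpolation=cv2.INTER_CUBIC),cv2.resize(t,(560,210),interpolation=cv2.INTER_CUBIC)]))
for z in (.082,.087,.098):
  p=proj('wrist',np.array([.5369,-.0884,z]));print(z,(p-[u0,v0])*7)
E
```

```text
[0.50024984 0.06341272 0.20737852]
95 235
0.082 [246.7370385  154.14958562]
0.087 [229.80893856 169.20946148]
0.098 [190.6202713  204.07317721]
```

View pics/c8.png

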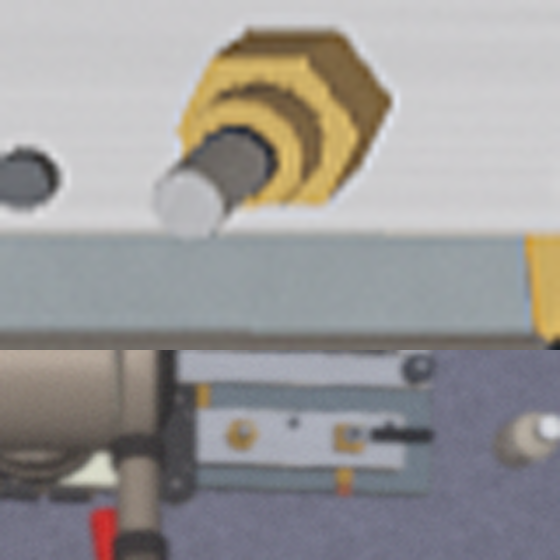

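The pin's top is at crop (190,203), which matches the predicted 98 mm height. The dark groove shows at its foot, around (255,145). The lever lies along the rail.

```bash
python3 -c "from cell import *;print(hand_in())"
```

```text
the job is handed in; nothing more can be done
None
```

The job is handed in: the bleed valve is pushed shut to its stop, and after nine full pump strokes the indicator pin stands fully out with its groove in sight; the arm is clear of everything.

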